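# Open the dial-locked screw safe in the binding corner

### The arm

A 6-joint arm with a two-finger parallel gripper is mounted at the origin on the work surface. World frame = base frame: x ahead of the robot, y to its left, z up, the work surface at z = 0. Lengths are in mm, angles in rad, forces in N, time in s.
With the tool pointing down it reaches from about 325 to 750 mm from the base axis. Payload 7.6 kg.
Tool frame: the origin (TCP) lies midway between the tips of the shut fingers; the grasp point (between the pads) lies 19 mm behind it; z points along the fingers, y is the direction in which the jaws open and shut (so a half turn about z gives the same grasp; the last joint's range is limited). The gripper opens to 85 mm and grips with 20 to 120 N. Pads are 22 mm wide; open, the fingers measure 114 mm over their backs; the gripper's body (76 mm by 85 mm) begins 54 mm behind the grasp point. The pads swing forward as they close: fully open they stand 13 mm farther back than shut.
Start: joints at [1.234, 0.052, 1.401, -0, 1.689, -0.07], TCP at [138.397, 506.45, 231.323] pointing down, gripper open.
Joint ranges: [-2.9, 2.9], [-0.91, 2.17], [0.12, 2.37], [-1.06, 4.2], [0.26, 2.73], [-2.93, 2.93]. Speed limits (rad/s): [2.57, 2.57, 3.01, 3.14, 3.14, 3.14].

### API

Orientations are given as a rotation vector (axis times angle).
In Python, from workcell import r gives the robot as it stands. The module is installed in compiled form; this text tells all that it offers. Calls block until the motion is done:
- r.movep(position, orientation): joint-space move of the TCP to a pose.
- r.servo_line(position, feed=150, rot=None): straight line of the TCP; rot=None keeps the orientation; feed is the mean speed in mm/s.
- r.move_j(angles): joint-space move.
- r.command_gripper(opening, f_grip=None): opening from 0.0 (shut) to 1.0 (fully open); f_grip is the grip in N (None keeps the last); returns when the fingers have stopped.
- r.dwell(seconds).
- r.inverse_kinematics(position, orientation): joint angles nearest the present ones, or None.
- r.get_state(): the state.
- r.read_camera(name): name is "scene" or "top" or "wrist"; returns a dict with "image" (384x512x3 uint8, blue, green, red), "camera_matrix" (3x3 intrinsics, pixels), "T" (4x4, takes a point from camera to world coordinates). Camera axes: x right, y down, z forward; pixel columns grow to the right and rows downward; lengths in mm; the calibration is good to about 2 mm. A picture is of the moment at which its call begins. There is no depth.
A pose or a line that the arm cannot do raises r.PlanningError and nothing moves.
- r.job_done(): hands the job in, once; it reports no verdict.
The state is a dict: "time_s": time; "joint_pos": joint angles; "qd": joint speeds; "tau": joint torques, N m; "tool_pos": TCP position; "ee_rot": TCP orientation; "contact_force": force on the tool from outside, world axes, zero at the start; "wrist_torque": the same for the moment, N m; "gripper_width": opening from 0.0 (shut) to 1.0 (fully open).
Only numpy, scipy, OpenCV 4.12 (cv2) and the standard library are available. Lean on these libraries where they do the work, as an engineer would, in place of code of your own. Each camera call takes 0.05 s, during which the arm holds its last target.

### The job

Open the little screw safe on the counter: turn its dial right (clockwise) to 1, then left to 9, pausing half a second dead on each number without running past it, then slowly right again until you feel the bolt come up firmly against its hidden stop, and hold that firm pressure for half a second without forcing it. Then let go of the dial and slide the green hatch fully open, leaving the mallet, canister and heel housing where they are.

Things in the scene. Friction and masses are not known exactly. Their poses are not given: they have to be found in the camera images.
- safe: grey steel box fixed to the counter, 220 (x) x 300 (y) x 90 mm high; origin at the centre of its underside, z up. On its flat top are the dial (+y half, upright axis at x 0, y +75 mm) and the sliding hatch (-y half).
- dial_top (a point): point on the dial's axis on the safe's top, 90 mm up, axes as the safe's. Around it a clock scale seen from above, radius 61 mm: a red wedge at 12 points to the safe's +x, white ticks at the hours (long at 3, 6, 9). So 1 is the first tick clockwise of the wedge, and 9 the long tick a quarter turn anticlockwise of it, towards the safe's +y.
- dial_grip (a point): black bar grip of the dial, 52 mm long along the pointer, 20 mm wide, foot 102 mm and top 146 mm above the counter, white line along its top. Point on the dial axis, 130 mm above the counter; its x axis runs along the bar to the pointer end. Take it across its 20 mm width; it may be let go and re-taken at any angle.
- dial (a joint): angle of the aluminium dial ring (82 mm across, top 100 mm above the counter) with its red pointer, rad, anticlockwise from above positive, 0 at 12: number 1 is -0.524, number 9 is +1.571. Starts within 0.2 of 12, stays where left (friction 0.05 N m). Range -1.3 to 2.1. Turning left, a sprung catch is felt passing between 0.2 and 1.3.
- twist (a joint): angle of the black grip relative to the ring, rad, anticlockwise positive, 0 when unloaded: the grip sits on the ring through a stiff spring of 3 N m per rad and so shows the turning effort. Up to 0.045 while turning freely or passing the catch; firm against the stop is 0.06 to 0.12 clockwise (negative); beyond 0.15 the lock is being forced.
- bolt (a joint): how far the bolt is drawn, m: 0 locked, 0.014 drawn, at its stop. Seen as a red stud in a black slot between dial and hatch, moving to the safe's +y. Only the dial's last right turn moves it: taken up at a dial angle between 0.4 and 1.1, stopped 0.5 rad further on; where differs from safe to safe and is hidden. Stays drawn when the dial is let go. Undrawn, it blocks the hatch.
- hatch (a joint): how far the green hatch (100 x 112 x 5 mm plate on the safe's top) is slid open, m: 0 shut, 0.080 fully open; opens towards the safe's -x (the robot's side), friction about 2 N.
- hatch_grip (a point): the black bar grip on the hatch, 16 mm along x, 60 mm along y, 38 mm tall, foot 96 mm and top 134 mm above the counter; this point is at its centre in x and y, 118 mm above the counter; axes as the safe's. Moves with the hatch.
- mallet_mid (a point): green rubber mallet lying on the counter left of the safe: head 48 mm thick, 90 mm long, wooden handle 200 mm long towards its own -x; point at the head's centre. Leave it alone.
- canister_mid (a point): steel screw-top canister with a dented silver lid, 80 mm across, 112 mm tall, standing right of the safe; point half-way up. Leave it alone.
- heel_mid (a point): white nylon heel housing, 75 x 50 x 48 mm, beyond the safe; point half-way up. Leave it alone.

How it is judged:
By the outcome, as a careful person would: the job done as asked, in the order asked, and still so for the second after the job is handed in, with the robot touching nothing.
It also fails if it takes over 72 s, if anything falls off the work surface, if the arm or the gripper's body presses on something with over 40 N, if the wrist force passes 120 N, or if a joint passes its speed limit or range.

## Working session

There is one attempt and no reset: what is moved stays moved. The work goes in short steps, each a Python script; the robot and the scene stay as the last script left them, time stands still between calls to the robot, and variables do not carry over. Pictures are saved under pics/ and viewed, and the job is handed in when it is done.

```bash
mkdir -p pics; ls; python3 - <<'E'
from workcell import r
import cv2
s=r.get_state()
for k,v in s.items(): print(k,v)
for n in ("scene","top","wrist"):
    c=r.read_camera(n); cv2.imwrite(f"pics/{n}0.png",c["image"]); print(n,c["camera_matrix"].tolist(),c["T"].round(3).tolist())
E
```

```text
pics
time_s 0.0
joint_pos [ 1.23371366e+00  5.28114946e-02  1.40174388e+00  4.57163303e-06
  1.68861847e+00 -7.03165151e-02]
qd [ 1.37116371e-04 -9.25265870e-04  1.74003973e-03 -7.16929406e-05
 -1.30687619e-03 -1.39952353e-03]
tau [-1.10020381e-03 -3.81658673e+01 -3.60195637e+01 -1.46333678e-04
  6.04753965e-03 -3.30792886e-05]
tool_pos [138.278497   506.13866878 230.47599553]
ee_rot [-4.17749791e-01 -3.11336570e+00  2.43067407e-03]
contact_force [ 0.43138177 -0.92125351 -1.72100475]
wrist_torque [ 0.00014926 -0.02728271  0.05441709]
gripper_width 0.9966937363058482
scene [[404.0635785805904, 0.0, 261.3324303633799], [0.0, 404.0635785805904, 198.00178607621962], [0.0, 0.0, 1.0]] [[-0.476, 0.55, -0.686, 1320.257], [0.879, 0.303, -0.367, 416.446], [0.006, -0.778, -0.628, 763.687], [0.0, 0.0, 0.0, 1.0]]
top [[457.58854485212805, 0.0, 248.22072314776858], [0.0, 457.58854485212805, 185.0106813594502], [0.0, 0.0, 1.0]] [[-0.005, -0.996, 0.088, 507.528], [-1.0, 0.003, -0.027, 64.852], [0.027, -0.088, -0.996, 1324.633], [0.0, 0.0, 0.0, 1.0]]
wrist [[268.5636839031825, 0.0, 254.1936701961141], [0.0, 268.5636839031825, 193.14915031570465], [0.0, 0.0, 1.0]] [[0.263, 0.925, 0.274, 68.792], [0.965, -0.252, -0.077, 524.966], [-0.002, 0.284, -0.959, 373.892], [0.0, 0.0, 0.0, 1.0]]
```

View pics/scene0.png

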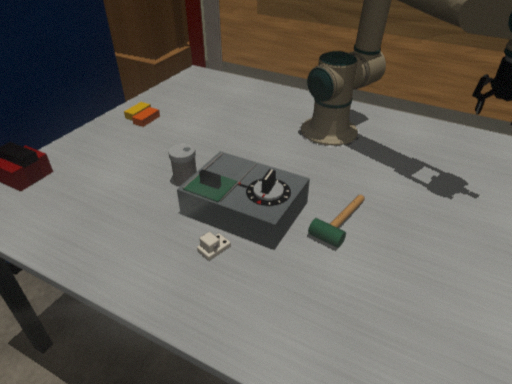

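View pics/top0.png

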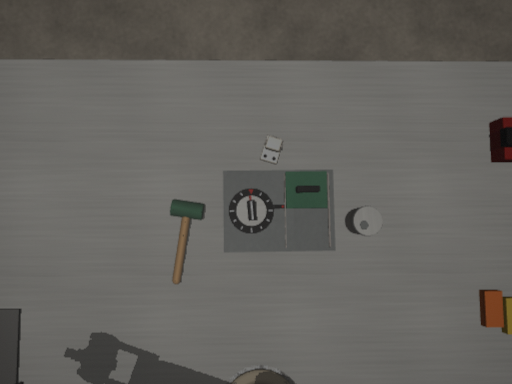

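View pics/wrist0.png

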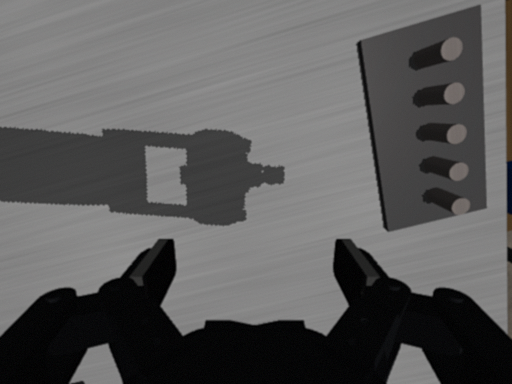

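The top view shows the safe at about (223–334, 170–251), the dial near (251,211), the hatch at (306,189), the mallet at (187,210), the canister at (367,221) and the heel housing at (272,150). Next I'll measure these.

```bash
cat > h.py <<'E'
import numpy as np, cv2
from workcell import r
from scipy.spatial.transform import Rotation as R
def ray(c,uv,z):
    K=c["camera_matrix"];T=c["T"]
    d=T[:3,:3]@np.linalg.solve(K,[uv[0],uv[1],1.]);o=T[:3,3]
    return o+d*(z-o[2])/d[2]
def proj(c,p):
    T=c["T"];q=T[:3,:3].T@(np.asarray(p,float)-T[:3,3]);q=c["camera_matrix"]@q;return q[:2]/q[2]
E
python3 - <<'E'
from h import *
c=r.read_camera("top"); im=c["image"]
x0,y0,x1,y1=215,160,345,260
crop=cv2.resize(im[y0:y1,x0:x1],None,fx=6,fy=6,interpolation=cv2.INTER_CUBIC); cv2.imwrite("pics/topcrop.png",crop)
hsv=cv2.cvtColor(im,cv2.COLOR_BGR2HSV)
def blobs(m,name,z,amin=8):
    cs,_=cv2.findContours(m.astype(np.uint8)*255,cv2.RETR_EXTERNAL,cv2.CHAIN_APPROX_NONE)
    for k in cs:
        (cx,cy),(w,h),a=cv2.minAreaRect(k)
        if cv2.contourArea(k)>amin and x0<cx<x1 and y0<cy<y1:
            print(name,round(cx,1),round(cy,1),round(w,1),round(h,1),round(a,1),cv2.contourArea(k),ray(c,(cx,cy),z).round(1), [ray(c,p,z)[:2].round(1).tolist() for p in cv2.boxPoints(((cx,cy),(w,h),a))] if amin>200 else '')
H,S,V=[hsv[...,i].astype(int) for i in range(3)]
blobs((H>60)&(H<95)&(S>70)&(V>30),"green",95,300)
blobs(((H<8)|(H>172))&(S>110)&(V>70),"red",100,1)
blobs((V<45),"dark",92,10)
blobs((V>120)&(S<60),"bright",100,10)
print(im[190,240],im[240,310],im[260,310],im[211,262])
E
```

```text
green 306.0 189.5 35.0 40.0 90.0 1366.5 [ 603.2 -124.9   95. ] [[651.0, -71.3], [650.7, -180.3], [555.6, -178.4], [556.1, -70.1]]
red 282.5 206.0 2.0 1.0 90.0 2.0 [558.6 -60.2 100. ] 
red 249.5 197.5 3.0 1.0 90.0 1.5 [581.8  28.2 100. ] 
red 250.5 191.0 4.0 3.0 90.0 9.0 [599.3  25.5 100. ] 
dark 238.5 223.0 27.6 9.2 45.0 90.5 [513.9  57.9  92. ] 
dark 263.1 222.5 9.2 27.6 41.2 118.5 [514.9  -8.1  92. ] 
dark 254.1 210.0 18.1 1.7 85.2 14.5 [548.5  15.9  92. ] 
dark 248.6 210.0 18.1 1.6 84.3 11.5 [548.5  30.6  92. ] 
dark 265.0 200.8 31.6 10.9 36.3 110.5 [573.3 -13.8  92. ] 
dark 237.6 198.6 8.8 26.8 47.0 83.0 [579.5  60.1  92. ] 
dark 307.0 189.0 6.0 22.0 90.0 112.5 [ 604.8 -128.2   92. ] 
bright 251.0 210.0 28.0 28.0 90.0 350.0 [548.3  24.4 100. ] 
[75 76 75] [83 84 84] [105 108 110] [122 125 127]
```

View pics/topcrop.png

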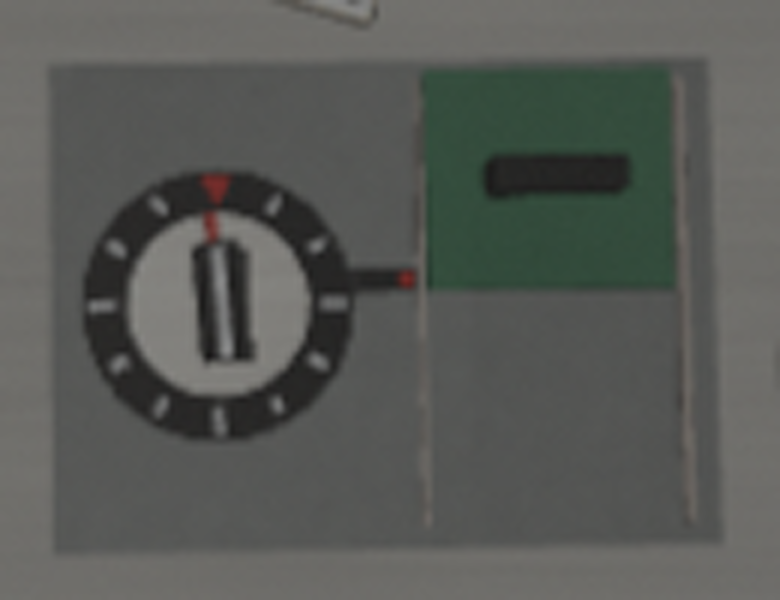

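The crop shows the safe almost square to the world axes. The pointer is slightly left of the wedge and the bolt stud is at the hatch end of its slot. I'll measure the axis precisely, then move above the dial for a wrist view.

```bash
cat >> h.py <<'E'
def rot(psi):
    c,s=np.cos(psi),np.sin(psi)
    return R.from_matrix(np.array([[-c,-s,0],[-s,c,0],[0,0,-1.]])).as_rotvec()
def yaw(st=None):
    st=st or r.get_state(); m=R.from_rotvec(st["ee_rot"]).as_matrix(); return np.arctan2(-m[0,1],m[1,1])
E
python3 - <<'E'
from h import *
c=r.read_camera("top"); im=c["image"]
g=im.max(2).astype(np.uint8)
m=((g<52)*255).astype(np.uint8); m[:, :225]=0; m[:,275:]=0; m[:185]=0; m[236:]=0
m=cv2.morphologyEx(m,cv2.MORPH_CLOSE,np.ones((5,5)))
k=max(cv2.findContours(m,cv2.RETR_EXTERNAL,cv2.CHAIN_APPROX_NONE)[0],key=cv2.contourArea)
e=cv2.fitEllipse(cv2.convexHull(k)); print(e, ray(c,e[0],90))
m=((g<45)*255).astype(np.uint8)[180:197,293:323]
cs=max(cv2.findContours(m,cv2.RETR_EXTERNAL,cv2.CHAIN_APPROX_NONE)[0],key=cv2.contourArea);q=cv2.minAreaRect(cs);print(q,ray(c,(q[0][0]+293,q[0][1]+180),134))
# safe outline corners from crop view
for u,v in [(50,65),(707,60),(722,543),(54,552)]: print(ray(c,((u+.5)/6-.5+215,(v+.5)/6-.5+160),90).round(1))
for psi in (-.6,0,1.6):
    print(psi,r.inverse_kinematics([548,25,111],rot(psi)),r.inverse_kinematics([548,25,111],rot(psi+np.pi)))
for psi in (1.57,-1.57): print(r.inverse_kinematics([605,-125,101],rot(psi)))
E
```

```text
((250.99600219726562, 210.37161254882812), (43.74502182006836, 44.964359283447266), 73.75944519042969) [547.63395436  24.11222021  90.        ]
((14.0, 9.0), (6.0, 22.0), 90.0) [ 601.46807928 -121.5789681   134.        ]
[656.3  99.7  90. ]
[ 657.9 -199.    90. ]
[ 439.9 -201.1   90. ]
[438.  98.  90.]
-0.6 [-2.17278063e-02  1.89129111e-01  1.49494805e+00 -4.44089210e-16
  1.45751549e+00 -9.92524133e-01] [-2.17278063e-02  1.89129111e-01  1.49494805e+00 -4.44089210e-16
  1.45751549e+00  2.14906852e+00]
0 [-0.02172781  0.18912911  1.49494805  0.          1.45751549 -1.59252413] [-2.17278063e-02  1.89129111e-01  1.49494805e+00 -4.44089210e-16
  1.45751549e+00  1.54906852e+00]
1.6 None [-2.17278063e-02  1.89129111e-01  1.49494805e+00 -4.44089210e-16
  1.45751549e+00 -5.09314795e-02]
[-0.26351042  0.38514295  1.27912503  0.          1.47732468  2.87887856]
[-0.26351042  0.38514295  1.27912503  0.          1.47732468 -0.26430675]
```

```bash
python3 - <<'E'
from h import *
r.movep([547.6,24.3,215],rot(np.pi))
r.dwell(.3)
s=r.get_state(); print(s["time_s"],s["tool_pos"],s["contact_force"],s["wrist_torque"],yaw(s))
c=r.read_camera("wrist"); print(c["T"].round(3).tolist()); np.savez("w1.npz",**c)
im=c["image"]; cv2.imwrite("pics/w1.png",cv2.resize(im,None,fx=1.5,fy=1.5))
E
```

```text
2.8083 [547.57675343  24.63474437 215.0136094 ] [-0.59988567 -0.42799658 -0.82071159] [-0.05328671 -0.01625799 -0.00837495] -3.1409039062200454
[[0.001, -0.958, -0.285, 620.389], [-1.0, -0.001, -0.0, 24.172], [0.0, 0.285, -0.958, 358.35], [0.0, 0.0, 0.0, 1.0]]
```

View pics/w1.png

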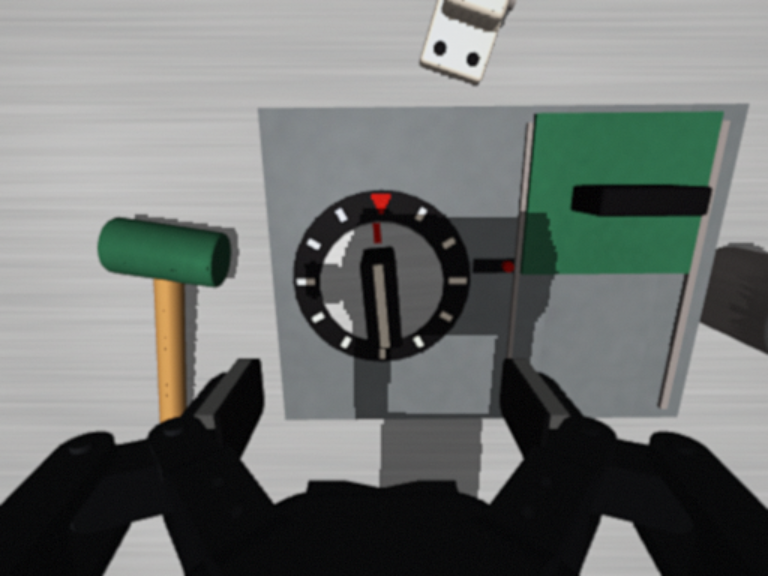

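The wrist view shows the wedge at (380,202), the red pointer at (377,233), the 9 and 3 ticks at (305,282) and (457,281), and the white line running from (378,265) to (385,347). I'll cast these features onto their heights.

```bash
python3 - <<'E'
from h import *
c=dict(np.load("w1.npz")); im=c["image"]; hsv=cv2.cvtColor(im,cv2.COLOR_BGR2HSV).astype(int);H,S,V=[hsv[...,i] for i in range(3)]
def cents(m,amin=3):
    n,l,st,ce=cv2.connectedComponentsWithStats(m.astype(np.uint8)); return [(st[i,4],ce[i],l==i) for i in range(1,n) if st[i,4]>=amin]
red=((H<8)|(H>172))&(S>120)&(V>60)
for a,p,_ in cents(red): print("red",a,p.round(1),ray(c,p,90).round(1),ray(c,p,100).round(1))
roi=np.zeros(V.shape,bool); roi[130:235,195:315]=1
T=[]
for a,p,_ in cents((V>105)&(S<60)&roi):
    w=ray(c,p,90); d=w[:2]-[547.6,24.3]; rr=np.hypot(*d); 
    if 40<rr<70 and a<60: print("tick",a,p.round(1),w.round(1),rr.round(1),np.degrees(np.arctan2(d[1],d[0])).round(1)); T.append(w[:2])
    elif a<200: print("other",a,p.round(1))
dk=((V<40)&roi)
k=cv2.findContours(dk.astype(np.uint8),cv2.RETR_EXTERNAL,cv2.CHAIN_APPROX_NONE)[0]; k=max(k,key=cv2.contourArea)
P=np.array([ray(c,p,90)[:2] for p in cv2.convexHull(k)[:,0].astype(float)],np.float32); print("ring",cv2.fitEllipse(P))
# white line on bar
roi2=np.zeros(V.shape,bool); roi2[168:238,240:268]=1
for t in (70,90,110):
  for a,p,mk in cents((V>t)&roi2,20): 
    ys,xs=np.nonzero(mk); pts=np.array([ray(c,q,146)[:2] for q in zip(xs,ys)],np.float32); v=cv2.fitLine(pts,cv2.DIST_L2,0,.01,.01).ravel(); ln=(pts-pts.mean(0))@v[:2]; print("line",t,a,p.round(1),v.round(3),np.degrees(np.arctan(v[1]/v[0])),np.ptp(ln))
cv2.imwrite("pics/w1c.png",cv2.resize(im[120:245,180:330],None,fx=5,fy=4.8,interpolation=cv2.INTER_CUBIC))
E
```

```text
red 140 [253.4 133.1] [601.7  24.8  90. ] [602.4  24.8 100. ]
red 63 [250.8 154.9] [580.5  27.5  90. ] [581.9  27.3 100. ]
red 39 [338.9 177.9] [556.9 -62.8  90. ] [559.3 -59.5 100. ]
tick 47 [227.1 143. ] [592.2  50.8  90. ] 51.9 30.7
tick 37 [280.7 141.5] [593.7  -2.   90. ] 53.1 -29.7
tick 45 [208.8 162.3] [572.9  69.8  90. ] 52.1 60.9
tick 23 [298.9 161.6] [573.7 -20.9  90. ] 52.2 -60.0
tick 40 [202.  187.2] [546.9  78.1  90. ] 53.8 90.8
tick 32 [304.8 187. ] [547.2 -28.4  90. ] 52.7 -90.4
tick 39 [211.6 211.2] [520.5  69.3  90. ] 52.5 121.0
tick 17 [296.9 210.5] [521.3 -21.4  90. ] 52.7 -120.0
tick 38 [230.1 227.7] [501.4  50.1  90. ] 52.9 150.8
tick 36 [278.7 227.4] [501.9  -2.6  90. ] 53.0 -149.6
tick 4 [254.5 233.5] [494.6  23.7  90. ] 53.0 -179.3
ring ((547.2849731445312, 23.692996978759766), (119.79835510253906, 121.42920684814453), 3.200061559677124)
line 70 98 [266.1 183.7] [9.99000e-01 5.30000e-02 5.65149e+02 1.43230e+01] 3.0176702 35.941757
line 70 381 [253.8 205.5] [9.97000e-01 7.40000e-02 5.46122e+02 2.43280e+01] 4.261425 54.25579
line 70 101 [241.1 210. ] [9.99000e-01 3.50000e-02 5.42262e+02 3.50950e+01] 2.0333655 34.572594
line 90 67 [266.1 178.8] [9.98000e-01 6.90000e-02 5.69268e+02 1.43660e+01] 3.9399717 24.518288
line 90 317 [254.  203.6] [9.96000e-01 8.80000e-02 5.47841e+02 2.42180e+01] 5.071779 48.06289
line 90 44 [240.8 213.2] [9.99000e-01 3.70000e-02 5.39466e+02 3.53960e+01] 2.1206653 20.66729
line 110 253 [253.8 203.5] [9.97000e-01 8.20000e-02 5.47964e+02 2.43290e+01] 4.727696 46.980995
```

The dial axis is at (547.3, 24.2), the safe's yaw is about +0.007 rad and the dial angle is about +0.08. The wrist and top views agree within 1 mm. Next I descend and grip.

```bash
cat >> h.py <<'E'
AX=np.array([547.3,24.2]); YS=0.007
def samp(n=10,dt=.02):
    F=[];M=[];Y=[];P=[]
    for _ in range(n):
        s=r.get_state();F.append(s["contact_force"]);M.append(s["wrist_torque"]);Y.append(yaw(s));P.append(s["tool_pos"]);r.dwell(dt)
    Y=np.array(Y)-np.pi; Y=(Y+np.pi)%(2*np.pi)-np.pi
    return np.mean(F,0),np.mean(M,0),np.mean(Y)-YS,np.mean(P,0),np.std(M,0)
def show(t=""):
    a=samp();print(t,"t",round(r.get_state()["time_s"],2),"F",a[0].round(2),"M",a[1].round(3),"sd",a[4].round(3),"dial",round(a[2],4),"p",a[3].round(2),flush=True);return a
E
python3 - <<'E'
from h import *
th=0.078
r.servo_line([AX[0],AX[1],160],feed=150,rot=rot(np.pi+YS+th))
a=show("above")
r.servo_line([AX[0],AX[1],112],feed=60)
b=show("down")
np.save("zero.npy",np.r_[b[0],b[1]])
r.command_gripper(0.0,f_grip=40)
s=r.get_state();print(s["gripper_width"]); show("grip")
c=r.read_camera("wrist"); cv2.imwrite("pics/w2.png",cv2.resize(c["image"],None,fx=1.5,fy=1.5))
E
```

```text
above t 3.54 F [ 0.08 -0.2  -0.01] M [-0.003 -0.008 -0.001] sd [0.021 0.037 0.026] dial 0.0775 p [547.89  24.19 161.36]
down t 4.66 F [0.13 0.04 0.02] M [ 0.001 -0.005 -0.011] sd [0.023 0.026 0.039] dial 0.078 p [547.61  24.2  112.57]
0.22955973106025424
grip t 5.43 F [-1.17  3.58  1.71] M [ 0.44   0.182 -0.005] sd [0.053 0.036 0.02 ] dial 0.0784 p [547.3   24.63 112.16]
```

View pics/w2.png

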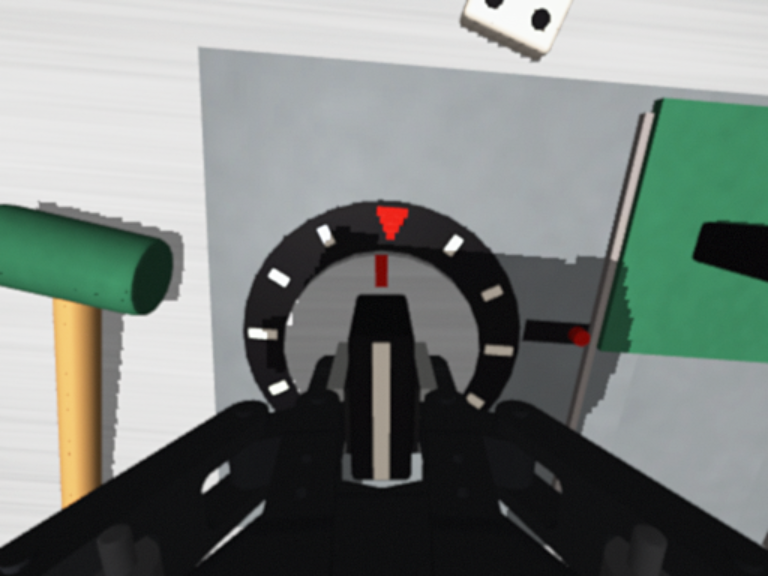

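The bar is gripped squarely, and the y force shows the axis is about 0.4 mm further left. I'll recentre, then start turning right in small steps, timing and sensing each one.

```bash
sed -i 's/^AX=.*/AX=np.array([547.2,24.65]); YS=0.007/' h.py; cat >> h.py <<'E'
def go(th,feed=150): r.servo_line([AX[0],AX[1],112],feed=feed,rot=rot(np.pi+YS+th))
def look(name=None):
    c=r.read_camera("wrist"); im=c["image"]
    if name: cv2.imwrite(f"pics/{name}.png",cv2.resize(im,None,fx=1.5,fy=1.5))
    hsv=cv2.cvtColor(im,cv2.COLOR_BGR2HSV).astype(int);H,S,V=[hsv[...,i] for i in range(3)]
    n,l,st,ce=cv2.connectedComponentsWithStats((((H<8)|(H>172))&(S>120)&(V>60)).astype(np.uint8))
    o={}
    for i in range(1,n):
        if st[i,4]<20: continue
        w=ray(c,ce[i],90.5)[:2]-AX; p=ray(c,ce[i],100)[:2]-AX
        if 50<np.hypot(*w)<62: o["wedge"]=np.arctan2(w[1],w[0])
        elif 25<np.hypot(*p)<42: o["ptr"]=np.arctan2(p[1],p[0])
        else: o["stud"]=ray(c,ce[i],92)[:2].round(1)
    return {k:np.round(v,4) for k,v in o.items()}
E
python3 - <<'E'
from h import *
go(.078); show("centred"); print(look())
t=r.get_state()["time_s"]; go(0.04); print("dt",r.get_state()["time_s"]-t); show(); 
t=r.get_state()["time_s"]; go(-0.04); print("dt",r.get_state()["time_s"]-t); show();print(look())
E
```

```text
centred t 5.9 F [-0.71  3.27  2.74] M [0.389 0.148 0.017] sd [0.024 0.03  0.03 ] dial 0.078 p [547.28  24.65 112.14]
{'wedge': np.float64(-0.0004), 'ptr': np.float64(0.0799), 'stud': array([557.6, -62.3])}
dt 0.25
 t 6.37 F [-0.9   3.44  3.51] M [0.437 0.142 0.027] sd [0.023 0.037 0.015] dial 0.0409 p [547.28  24.65 112.13]
dt 0.25
 t 6.78 F [-0.84  3.24  4.06] M [0.449 0.145 0.015] sd [0.029 0.03  0.014] dial -0.0379 p [547.28  24.67 112.14]
{'wedge': np.float64(0.002), 'ptr': np.float64(-0.0348), 'stud': array([557.6, -62.1])}
```

```bash
python3 - <<'E'
from h import *
for th in np.linspace(-.04,-.50,11)[1:]: go(th)
show(); print(look("w3"))
go(-.52); print(look()); show()
E
```

```text
t 9.5 F [-0.63  3.77  4.74] M [0.538 0.164 0.019] sd [0.034 0.035 0.028] dial -0.4981 p [547.28  24.74 112.12]
{'wedge': np.float64(0.0084), 'stud': array([557.7, -61.6]), 'ptr': np.float64(-0.4862)}
{'stud': array([557.7, -61.5]), 'wedge': np.float64(0.0093), 'ptr': np.float64(-0.5022)}
 t 10.02 F [-0.56  3.96  4.93] M [0.519 0.156 0.045] sd [0.019 0.036 0.025] dial -0.518 p [547.28  24.74 112.12]
```

View pics/w3.png

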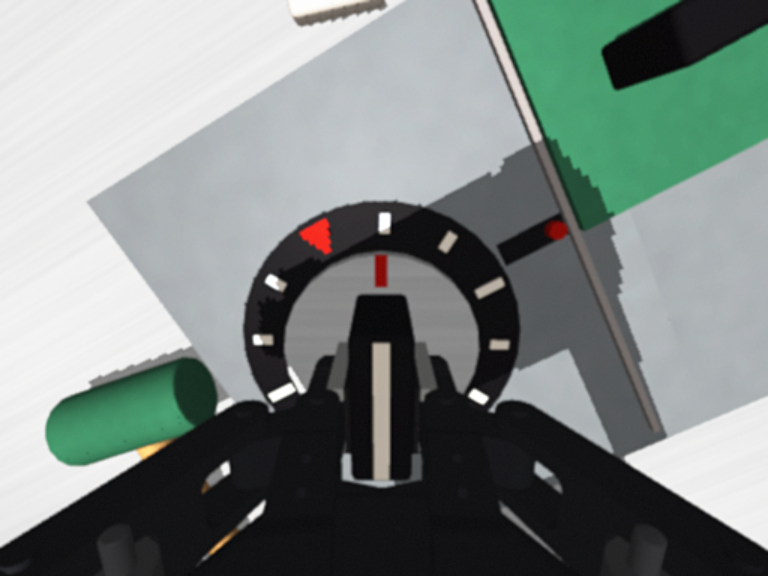

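The pointer at (381,270) is just short of tick 1 at (384,222). I'll make the last small step and pause there.

```bash
python3 - <<'E'
from h import *
go(-.535); r.dwell(.3); show(); print(look("w4")); r.dwell(.4)
c=cv2.imread("pics/w4.png"); cv2.imwrite("pics/w4c.png",cv2.resize(c[180:380,230:530],None,fx=2.5,fy=2.5))
E
```

```text
t 10.73 F [-0.2   3.74  5.06] M [0.532 0.15  0.047] sd [0.026 0.031 0.029] dial -0.533 p [547.28  24.76 112.13]
{'stud': array([557.8, -61.5]), 'wedge': np.float64(0.0087), 'ptr': np.float64(-0.514)}
```

View pics/w4c.png

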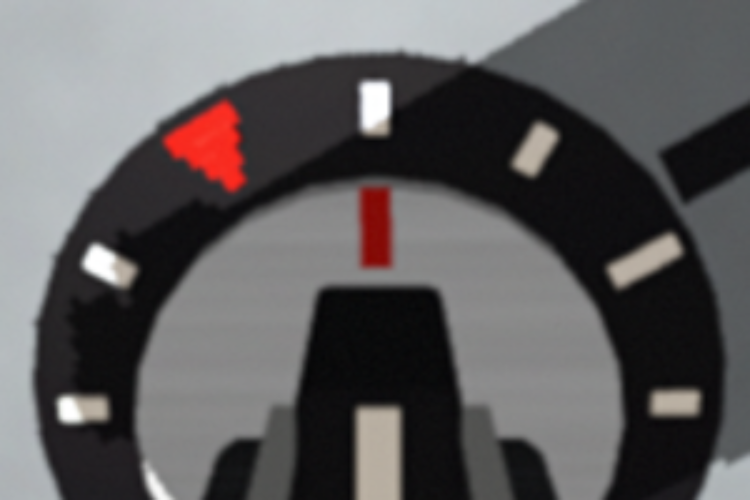

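The pointer at (376,228) in the crop lines up with tick 1 at (376,107), and the ring reads -0.523. The pause is done, so now left toward 9.

```bash
python3 - <<'E'
from h import *
for i,th in enumerate(np.linspace(-.535,1.53,38)[1:]):
    go(th); s=r.get_state(); print(round(th,2),round(s["wrist_torque"][2],3),end=" | ")
print(); show(); print(look())
go(1.56); show();print(look("w5"))
E
```

```text
-0.48 0.001 | -0.42 0.016 | -0.37 -0.035 | -0.31 -0.004 | -0.26 -0.023 | -0.2 -0.021 | -0.14 0.043 | -0.09 0.024 | -0.03 -0.019 | 0.02 -0.039 | 0.08 0.005 | 0.13 0.014 | 0.19 -0.018 | 0.25 0.002 | 0.3 0.051 | 0.36 0.005 | 0.41 0.024 | 0.47 -0.026 | 0.53 0.027 | 0.58 -0.008 | 0.64 -0.028 | 0.69 -0.081 | 0.75 -0.086 | 0.8 -0.088 | 0.86 -0.081 | 0.92 -0.15 | 0.97 -0.117 | 1.03 -0.023 | 1.08 -0.017 | 1.14 0.039 | 1.2 -0.084 | 1.25 -0.042 | 1.31 -0.004 | 1.36 -0.02 | 1.42 -0.012 | 1.47 -0.044 | 1.53 -0.037 | 
 t 20.6 F [3.06 0.98 5.05] M [ 0.148 -0.639 -0.004] sd [0.026 0.016 0.036] dial 1.5257 p [547.39  24.57 112.12]
{'ptr': np.float64(1.5128), 'wedge': np.float64(-0.0023)}
 t 21.07 F [3.45 0.77 5.2 ] M [ 0.153 -0.684 -0.04 ] sd [0.034 0.024 0.019] dial 1.5564 p [547.39  24.57 112.12]
{'ptr': np.float64(1.541), 'wedge': np.float64(-0.0014)}
```

View pics/w5.png

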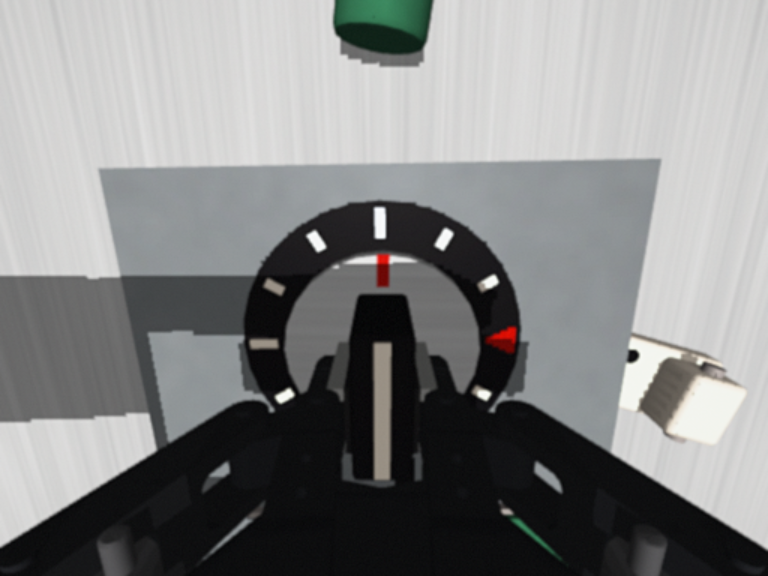

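```bash
python3 - <<'E'
from h import *
go(1.587); r.dwell(.3); show(); print(look("w6")); r.dwell(.4)
c=cv2.imread("pics/w6.png"); cv2.imwrite("pics/w6c.png",cv2.resize(c[180:380,230:530],None,fx=2.5,fy=2.5))
E
```

```text
t 21.83 F [3.63 1.01 4.9 ] M [ 0.137 -0.718 -0.028] sd [0.032 0.027 0.034] dial 1.584 p [547.39  24.59 112.12]
{'ptr': np.float64(1.5674), 'wedge': np.float64(-0.0038)}
```

View pics/w6c.png

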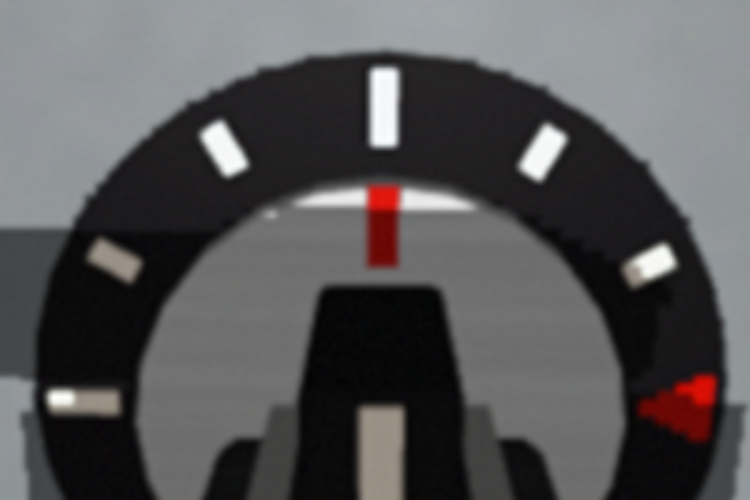

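The pointer at (383,228) lines up with the long 9 tick at (384,107), and the ring reads 1.571. Next, slowly right until the stop is felt.

```bash
python3 - <<'E'
from h import *
for th in np.linspace(1.587,.66,22)[1:]:
    go(th); m=r.get_state()["wrist_torque"][2]; print(round(th,2),round(m,3),end=" | ")
    if m>.17: print("HIGH");break
print(); show(); print(look())
if m<.17:
  hits=0
  while th>-.16:
    th-=.02; go(th); a=samp(6,.012); print(round(th,3),round(a[1][2],3),end=" | ")
    if a[1][2]>.115: break
  print(); show(); print(look("w7"))
E
```

```text
1.54 -0.012 | 1.5 0.052 | 1.45 -0.021 | 1.41 0.044 | 1.37 0.025 | 1.32 0.019 | 1.28 0.026 | 1.23 0.019 | 1.19 0.038 | 1.15 -0.026 | 1.1 -0.005 | 1.06 0.071 | 1.01 -0.027 | 0.97 0.042 | 0.92 -0.022 | 0.88 0.113 | 0.84 0.053 | 0.79 0.082 | 0.75 0.05 | 0.7 0.102 | 0.66 0.088 | 
 t 27.7 F [2.47 0.57 5.46] M [ 0.066 -0.545  0.081] sd [0.028 0.024 0.035] dial 0.6573 p [547.23  24.61 112.11]
{'wedge': np.float64(-0.0061), 'ptr': np.float64(0.6742)}
0.64 0.084 | 0.62 0.089 | 0.6 0.085 | 0.58 0.07 | 0.56 0.082 | 0.54 0.077 | 0.52 0.079 | 0.5 0.067 | 0.48 0.096 | 0.46 0.072 | 0.44 0.082 | 0.42 0.072 | 0.4 0.075 | 0.38 0.088 | 0.36 0.098 | 0.34 0.11 | 0.32 0.183 | 
 t 33.02 F [2.51 0.99 5.88] M [ 0.085 -0.474  0.161] sd [0.028 0.032 0.019] dial 0.3175 p [547.19  24.64 112.11]
{'wedge': np.float64(-0.0015), 'ptr': np.float64(0.365), 'stud': array([557.5, -48.3])}
```

The bolt was taken up near 0.88 and the stop came near 0.37. The stud has moved 14 mm. I'll bring the pressure up gently to about 0.09 rad of twist.

```bash
python3 - <<'E'
from h import *
go(.30); a=show(); print(look())
if a[1][2]<.27:
    go(.285); a=show(); print(look())
E
```

```text
t 33.48 F [2.61 0.88 5.35] M [ 0.085 -0.47   0.204] sd [0.025 0.026 0.03 ] dial 0.2976 p [547.2   24.64 112.11]
{'wedge': np.float64(-0.0027), 'ptr': np.float64(0.3608), 'stud': array([557.5, -48.2])}
 t 33.95 F [2.48 0.73 5.91] M [ 0.083 -0.475  0.241] sd [0.021 0.017 0.019] dial 0.2827 p [547.19  24.63 112.11]
{'wedge': np.float64(-0.002), 'ptr': np.float64(0.36), 'stud': array([557.5, -48.3])}
```

The torque gives a twist of 0.080 and the camera gives 0.079, the middle of the firm band. I'll hold, ease off and let go.

```bash
python3 - <<'E'
from h import *
r.dwell(.5); a=show("held"); print(look()); r.dwell(.2)
go(.315); go(.345); show("eased")
r.command_gripper(1.0); print(r.get_state()["gripper_width"])
r.servo_line([AX[0],AX[1],200],feed=120); show("up"); print(look("w8"))
h=[602.5,-121.5]
print(r.inverse_kinematics([*h,200],rot(-np.pi/2+YS)))
E
```

```text
held t 34.67 F [2.71 0.96 5.88] M [ 0.095 -0.479  0.249] sd [0.017 0.037 0.026] dial 0.2827 p [547.2   24.63 112.11]
{'wedge': np.float64(-0.002), 'ptr': np.float64(0.36), 'stud': array([557.5, -48.3])}
eased t 35.58 F [2.87 1.09 5.63] M [ 0.077 -0.488  0.078] sd [0.028 0.027 0.031] dial 0.3424 p [547.2   24.64 112.11]
1.0012265849682294
up t 37.28 F [ 0.12 -0.1  -0.29] M [-0.005  0.005  0.022] sd [0.027 0.034 0.035] dial 0.345 p [546.75  24.66 198.79]
{'wedge': np.float64(-0.0011), 'ptr': np.float64(0.3711), 'stud': array([557.4, -48.4])}
[-0.25906333  0.31633761  1.164892    0.          1.66036305 -0.26606333]
```

View pics/w8.png

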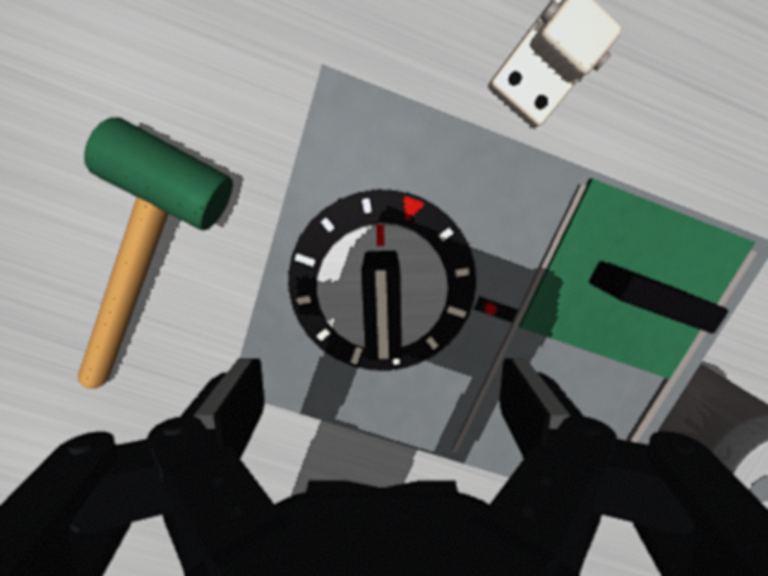

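The stud is drawn at (489,309). Next is the hatch grip.

```bash
python3 - <<'E'
from h import *
o=rot(-np.pi/2+YS)
r.movep([602.5,-123,200],o); r.dwell(.2)
s=r.get_state();print(s["time_s"],s["tool_pos"])
c=r.read_camera("wrist"); np.savez("w9.npz",**c)
cv2.imwrite("pics/w9.png",cv2.resize(c["image"],None,fx=1.5,fy=1.5))
for x in (594,610):
  for y in (-155,-95): print([ (1.5*proj(c,[x,y,z])).round() for z in (96,134)])
E
```

```text
38.85 [ 602.4989252  -122.60570685  200.11033423]
[array([368., 334.]), array([366., 360.])]
[array([368., 244.]), array([365., 257.])]
[array([392., 334.]), array([394., 360.])]
[array([393., 245.]), array([395., 257.])]
```

View pics/w9.png

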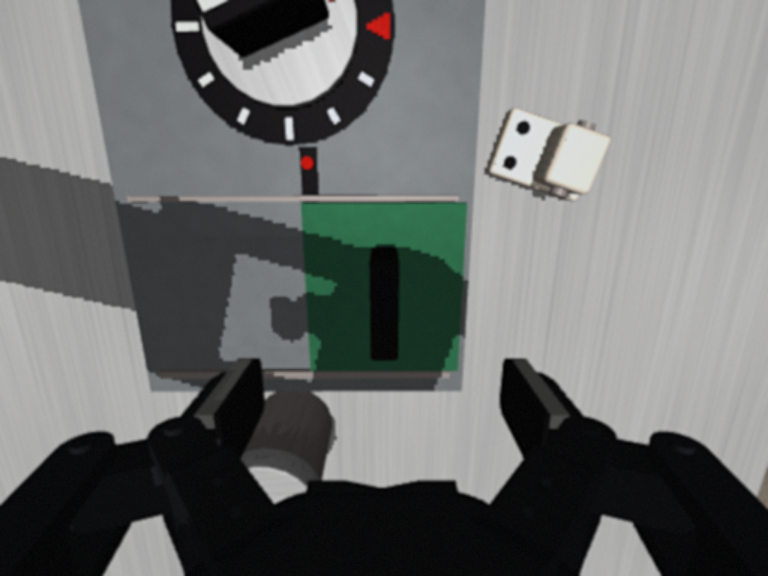

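The bar spans (370–398, 245–360), so its centre is at about x 604.7, y -125. Now I grip it and slide.

```bash
python3 - <<'E'
from h import *
x,y=604.7,-125.
r.servo_line([x,y,103],feed=90); s=r.get_state(); print(s["time_s"],s["tool_pos"].round(1),s["contact_force"].round(1))
r.command_gripper(0.0,f_grip=40); s=r.get_state(); print(s["gripper_width"],s["tool_pos"].round(1),s["contact_force"].round(1))
d=np.array([-np.cos(YS),-np.sin(YS),0])
for t in (20,40,60,72):
    r.servo_line(np.array([x,y,103])+d*t,feed=50); s=r.get_state(); print(t,s["time_s"],s["tool_pos"].round(2),s["contact_force"].round(1))
E
```

```text
40.125 [ 605.1 -125.1  103.9] [ 0.1 -0.4  0.8]
0.17455748490983114 [ 603.9 -125.   103.2] [-7.5 -0.2  3.9]
20 41.3083 [ 584.34 -125.21  103.22] [-2.9  0.3  2.8]
40 41.8583 [ 564.25 -125.35  103.18] [-1.9  0.   4.4]
60 42.4083 [ 544.2  -125.53  103.16] [-2.   0.6  4.3]
72 42.8 [ 532.09 -125.64  103.16] [-2.3 -1.6  5.8]
```

```bash
python3 - <<'E'
from h import *
c=r.read_camera("wrist"); cv2.imwrite("pics/w10.png",cv2.resize(c["image"],None,fx=1.5,fy=1.5))
c=r.read_camera("top"); cv2.imwrite("pics/t10.png",cv2.resize(c["image"][150:270,200:400],None,fx=4,fy=4))
E
```

```text
(no output)
```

View pics/w10.png

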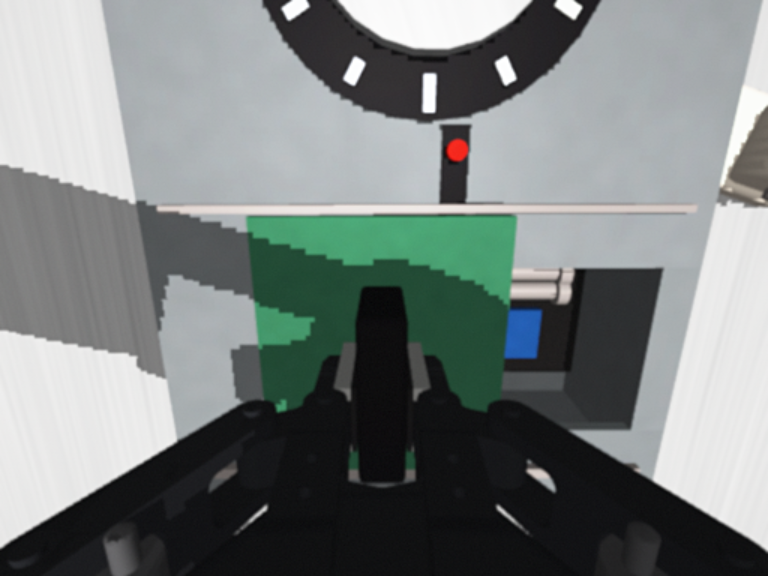

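The hatch is moving with the grip and the cavity is showing at (590,350). I'll continue to the end stop, watching the force.

```bash
python3 - <<'E'
from h import *
x,y=604.7,-125.
d=np.array([-np.cos(YS),-np.sin(YS),0])
for t in np.arange(74,88,1.):
    r.servo_line(np.array([x,y,103])+d*t,feed=20); a=samp(4); print(t,a[3].round(2),a[0].round(1))
    if a[0][0]>12: break
print(r.get_state()["time_s"])
E
```

```text
74.0 [ 530.51 -125.66  103.17] [-0.6 -2.4  5.5]
75.0 [ 529.73 -125.68  103.17] [ 0.9 -3.   5.4]
76.0 [ 528.76 -125.68  103.17] [ 1.  -3.3  5.5]
77.0 [ 527.71 -125.69  103.17] [ 1.9 -3.   5.5]
78.0 [ 526.66 -125.69  103.17] [ 1.7 -3.6  5.5]
79.0 [ 525.63 -125.71  103.19] [ 0.9 -3.1  5.6]
80.0 [ 524.59 -125.71  103.16] [ 1.5 -3.3  5.6]
81.0 [ 523.88 -125.72  103.19] [ 3.7 -3.7  5. ]
82.0 [ 523.86 -125.72  103.2 ] [ 9.7 -4.3  1.3]
83.0 [ 523.84 -125.72  103.22] [17.1 -4.3 -1.6]
46.0667
```

The end stop was met after 80.0 mm of travel (603.9 to 523.9). Now I ease off, release, lift and check.

```bash
python3 - <<'E'
from h import *
x,y=604.7,-125.
d=np.array([-np.cos(YS),-np.sin(YS),0])
p=np.array([x,y,103])+d*81.2
r.servo_line(p,feed=20); print(samp(4)[0].round(1))
r.command_gripper(1.0)
p[2]=230; r.servo_line(p,feed=120); r.dwell(.2)
s=r.get_state();print(s["time_s"],s["contact_force"].round(1))
c=r.read_camera("wrist"); im=c["image"]; cv2.imwrite("pics/w11.png",cv2.resize(im,None,fx=1.5,fy=1.5))
c2=r.read_camera("scene"); cv2.imwrite("pics/s11.png",c2["image"])
hsv=cv2.cvtColor(im,cv2.COLOR_BGR2HSV).astype(int);H,S,V=[hsv[...,i] for i in range(3)]
m=((H>60)&(H<95)&(S>90)).astype(np.uint8); m=cv2.morphologyEx(m,cv2.MORPH_CLOSE,np.ones((9,9)))
k=max(cv2.findContours(m,0,2)[0],key=cv2.contourArea)[:,0].astype(float)
P=np.array([ray(c,q,95)[:2] for q in k]); print(P.min(0),P.max(0))
E
```

```text
[ 4.6 -3.7  4.4]
48.475 [-0.2 -0.6 -0. ]
[ 473.49415243 -182.14086105] [575.45189577 -70.29152965]
```

View pics/w11.png

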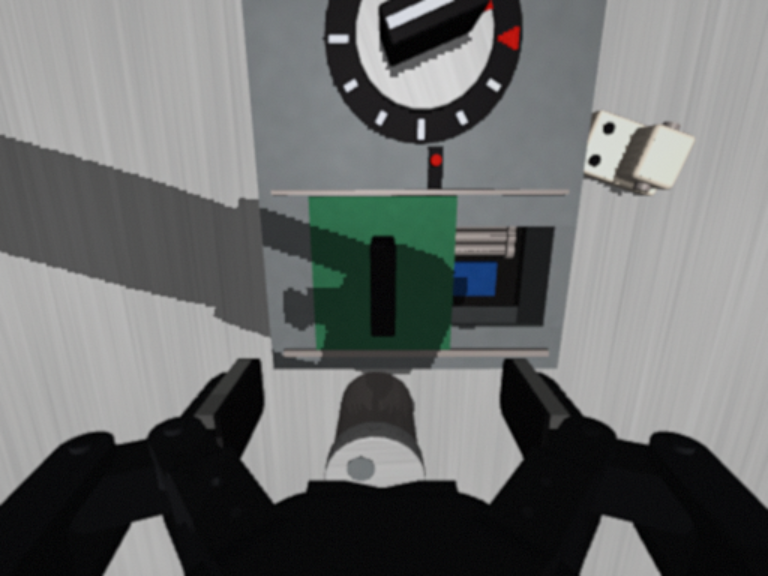

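View pics/s11.png

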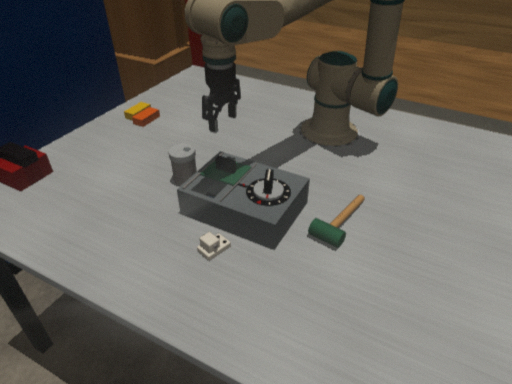

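The hatch plate centre has moved from about 604 to 524.5, the stud is still drawn at (436,160), the neighbouring objects haven't moved, and the tool is clear of everything.

```bash
python3 - <<'E'
from workcell import r
r.job_done()
print(r.get_state()["time_s"])
E
```

```text
the job is handed in; nothing more can be done
the job is handed in; nothing more can be done
```

The safe is open and I handed the job in about 48.5 s into the 72 s allowed. The interface gives no verdict.

- **Number 1:** I turned the dial right to -0.523 rad by the camera (target -0.524) and paused about 0.9 s.
- **Number 9:** I turned it left to 1.571 rad (target 1.571) and paused about 0.9 s. The catch was felt between about 0.7 and 1.0 rad.
- **Stop:** Turning slowly right, the bolt was taken up near 0.88 rad and came up against its stop near 0.37. I held a clockwise twist of about 0.08 rad for just over a second. Wrist torque and camera agreed on that value, the middle of the firm band.
- **Hatch:** I eased off, let go of the dial, gripped the hatch bar and slid it until the end stop pushed back (17 N). The travel was 80.0 mm by the arm, and the last picture agreed to about 1 mm.

The last pictures showed the bolt still drawn by 14 mm and the mallet, canister and heel housing where they started. I judged those three by eye, not by measurement. The tool was 230 mm up and touching nothing.

**Odd readings:** For the first 72 mm of the slide, the force along x was a few newtons in the opposite direction to what friction should give. A picture showed the hatch moving with the grip, so I carried on. While I held the dial there was also a steady side force of 3–4 N, because the grip was slightly off centre.

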